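Put a watch movement away in its latched case

ROBOT

A 6-joint arm with a two-finger parallel gripper is mounted at the origin on the work surface. World frame = base frame: x ahead of the robot, y to its left, z up, the work surface at z = 0. Lengths are in mm, angles in rad, forces in N, time in s.
With the tool pointing down it reaches from about 350 to 875 mm from the base axis. Payload 4.2 kg.
Tool frame: the origin (TCP) lies at the very end of the fingers, on their centre line; the grasp point (between the pads) lies 19 mm behind it; z points along the fingers, y is the direction in which the jaws open and shut (so a half turn about z gives the same grasp; the last joint's range is limited). The gripper opens to 85 mm and grips with 20 to 120 N. Pads are 22 mm wide; open, the fingers measure 114 mm over their backs; the gripper's body (76 mm by 85 mm) begins 54 mm behind the grasp point. The pads swing forward as they close: fully open they stand 13 mm farther back than shut.
Start: joints at [-0.897, 0.385, 0.008, 0, -1.194, -0.259], TCP at [251.892, -571.97, 231.312] pointing down, gripper open.
Joint ranges: [-3.14, 3.14], [-1.21, 2.06], [-1.07, 1.41], [-3.16, 2.05], [-2.99, -0.16], [-3.1, 3.1]. Speed limits (rad/s): [2.79, 2.79, 3.14, 3.14, 3.14, 3.14].

INTERFACE

Orientations are given as a unit quaternion [x, y, z, w].
In Python, from bench import arm, optics, job gives the robot as it stands.
- The arm moves only by the tool send_rows, never from a script. Its argument "steps" is a list that holds one entry, the list of rows, each a list of 5 numbers: the shift along the tool's x, y, z in cm, then the turn about the tool's z in rad, then the opening, from 0 (shut) to 1 (fully open). A call has 1 to 10 rows; each row shifts and turns the pose as measured when the row begins, along the tool's axes as they then stand; what a row does not reach is not made up. A row lasts 1/12 s, in which the tool goes at most 41.7 mm and 7.16 degrees, less where a joint would pass 70% of its speed; a pose out of reach is approached as far as the arm can. A call with a gripper value outside its range is refused whole. The fingers move at their own pace and stop on an object; the grip force is fixed at half the most. Time passes only in rows, so rows that do not move let the fingers close. It gives the time, the measured TCP pose, the force and the opening at its end, in the units of the state.
- arm.read_state(): the state, without advancing time (a new reading comes with each control period).
- optics.get_image(name): name is "scene" or "top" or "wrist"; returns (picture, depth): 400x640x3 uint8, blue, green, red; 400x640 float32, mm along the optical axis (not along the pixel's ray), 0 where there is no reading.
- optics.get_calibration(name): a dict with "K" (3x3 intrinsics, pixels), "rvec" (rotation vector, rad) and "tvec" (3), from world to camera coordinates, as OpenCV has them; the wrist camera has in their place "hand_eye" (4x4, takes a point from camera to tool coordinates, whose origin is the TCP and whose axes are the flange's). Camera axes: x right, y down, z forward; pixel columns grow to the right and rows downward; lengths in mm; the calibration is good to about 2 mm. A picture is of the moment at which its call begins: read the wrist's pose just before it. get_calibration takes no time and is no camera call.
- job.job_done(): hands the job in, once; it reports no verdict.
The state is a dict: "clock": time; "joints": joint angles; "joint_vel": joint speeds; "joint_efforts": joint torques, N m; "position": TCP position; "ee_rot": TCP orientation; "contact_force": force on the tool from outside, world axes, zero at the start; "wrist_torque": the same for the moment, N m; "gripper_width": finger opening in mm.
Only numpy, scipy, OpenCV 4.12 (cv2) and the standard library are available. Lean on these libraries where they do the work, as an engineer would, in place of code of your own. Each camera call takes 0.05 s, during which the arm holds its last target. There are 200 camera calls.

TASK

On the watchmaker's bench, press the thumb latch on the front of the movement case so that its sprung lid pops open, set the watch movement in its round carrier gently down into the round pocket of the case until it is fully seated, then swing the lid over and snap it shut so that the latch holds it. The height of the case on its column varies, so feel for it: press gently on the latch and the lid, never harder than about 20 N, do not let the movement drop, and leave the jar, the loupe and the screwdriver stand where they are.

Things in the scene. Friction and masses are not known exactly. Their poses are not given: they have to be found in the camera images.
- case_foot (a point): Centre of the case's footprint on the bench, straight below the pocket's centre; x points from latch to hinge, y along the hinge, z up. The case: a grey block 90 (x) x 100 (y) mm with a clear steel-edged lid and a round pocket in its middle, on a fixed foot plate 108 x 116 x 10 mm. A clamped column sets the height H of its flat top: 36 to 52 mm above the bench, not measured, felt or seen.
- latch (a joint): Turn of the latch, rad: 0 at rest, 0.26 at its rigid stop. Its black ribbed thumb pad, 24 (x) x 26 (y) mm, has its middle 86 mm in front (-x) of case_foot, its top level with H at rest; it is pressed down, and its middle sinks 30 mm x the angle: moves from 2 N, frees the lid at 0.12 (3.6 mm, 3 N), meets the stop at 8 mm, 5 N, then the force rises steeply. It springs back to 0.
- lid (a joint): Lid angle, rad: about 0 shut, 1.75 open. Hinge line 48 mm behind (+x) case_foot, H + 2 mm high; shut, the lid's flat top is at H + 24 mm, its front edge 93 mm before the hinge. A spring always opens it (2 N at the front). Pushed down from above near its front edge it meets the latch's ramp at 0.16 (7 to 10 N), slips under the hook at 0.04 to 0.01 (force falls to 0), then meets the rigid stop at 0.
- movement_mid (a point): Middle (half-way up) of the watch movement in its carrier, loose, upright on the bench; z is its axis. Grey plastic carrier 36 mm in diameter, 11 mm high, chamfered at the foot; on it a steel movement 32 mm in diameter, 13 mm high, with a white dial on top. 24 mm high in all, about 60 g. Grip it by the steel upper part.
- movement_foot (a point): Centre of the underside of the carrier, 12 mm below movement_mid. The case's pocket for it is 38.4 mm wide, 9 mm deep below H, chamfered at the mouth, centred over case_foot; seated, the movement stands upright on the pocket's floor, 15 mm of it above H (the lid clears it by 5 mm).
- jar_mid (a point): Bystander: glass jar with a green cap, 64 mm wide, 60 mm high; its centre.
- loupe_mid (a point): Bystander: black eye loupe, 34 mm wide, 32 mm high; its centre.
- stand_mid (a point): Bystander: round blue screwdriver stand, 84 mm wide, 99 mm high with its drivers; point on its axis 25 mm up.
There are look-alikes about, which are no part of the job. Of the things that look like the part that bears movement_mid, take the one that is farthest from the robot's base at the start.

How it is judged (in metres and radians):
On the way, in this order (a step that is already met when the one before it is completed fails the run):
1. the latch is pressed down by the fingers (value of joint latch above 0.08 rad and contact force between the fingers and latch above 1 N).
2. the lid has sprung fully open (value of joint lid above 1.6 rad), for 0.2 s.
3. the movement is seated in the pocket and let go, the lid still open (horizontal distance between movement_foot and case_foot below 0.0025 m and angle between movement_mid's own z axis and vertical below 0.06 rad and height (world z) of movement_foot above 0.02 m and contact force between the fingers and movement below 0.05 N and value of joint lid above 1 rad), for 0.2 s.
4. the lid is shut and the latch has sprung back over it (value of joint lid below 0.03 rad and value of joint latch below 0.06 rad), for 0.2 s.
At the end, for the whole second after the job is handed in: The lid is shut (within 0.03 rad) and held by the latch, which has sprung back (below 0.06 rad); under it the movement stands upright (within 0.06 rad) in the pocket, its foot within 2.5 mm of the pocket's centre line (the lid cannot shut over a movement that is not down in the pocket) (all of step 4 and horizontal distance between movement_foot and case_foot below 0.0025 m and angle between movement_mid's own z axis and vertical below 0.06 rad and height (world z) of movement_foot above 0.02 m); the robot touches nothing.
It fails at once if the latch is pressed harder than 20 N (contact force between any of the fingers, the arm and latch above 20 N).
It fails at once if the lid is pressed harder than 20 N (contact force between any of the fingers, the arm and lid above 20 N).
It fails at once if the movement is dropped or flung (contact force between the fingers and movement below 0.01 N and linear speed of movement above 0.35 m/s).
It fails at once if the jar, the loupe or the screwdriver stand is moved (distance of any of jar_mid, loupe_mid, stand_mid from where it was at the start of the episode above 0.015 m).
It also fails if it takes over 72 s, if anything falls off the work surface, if the arm or the gripper's body presses on something with over 40 N, if the wrist force passes 120 N, or if a joint passes its speed limit or range.

## Working session

There is one attempt and no reset: what is moved stays moved. The work goes in short steps, Python scripts to look and compute and a tool call to move; the robot and the scene stay as the last step left them, time stands still between calls to the robot, and variables do not carry over. Pictures are saved under pics/ and viewed, about 8 in all and at most 12, crops included, and the job is handed in when it is done.

Besides the shell and the picture viewer there is one more tool, called after "Call:" as a command line: name --argument value ..., lists and objects as JSON in quotes. send_rows: Moves the arm, as the interface text tells. Its arguments: {"type":"object","properties":{"steps":{"type":"array","items":{"type":"array","items":{"type":"array","items":{"type":"number"}}}}},"required":["steps"]}

```bash
ls; mkdir -p pics
cat > h.py <<'E'
import numpy as np, cv2
from scipy.spatial.transform import Rotation as R
from bench import arm, optics, job
def cam(name, st=None):
    c=optics.get_calibration(name); K=np.array(c["K"],float)
    if name=="wrist":
        st=st or arm.read_state(); T=np.eye(4); T[:3,:3]=R.from_quat(st["ee_rot"]).as_matrix(); T[:3,3]=st["position"]
        M=T@np.array(c["hand_eye"]); return K,M[:3,:3],M[:3,3]
    r=cv2.Rodrigues(np.array(c["rvec"],float))[0]; return K,r.T,-r.T@np.array(c["tvec"],float).ravel()
def ray(C,uv,z):
    K,Rm,o=C; uv=np.atleast_2d(uv).astype(float)
    d=(Rm@np.linalg.inv(K)@np.c_[uv,np.ones(len(uv))].T).T
    return o+d*((z-o[2])/d[:,2])[:,None]
def cloud(C,depth):
    K,Rm,o=C; v,u=np.mgrid[:depth.shape[0],:depth.shape[1]]
    p=np.stack([(u-K[0,2])/K[0,0]*depth,(v-K[1,2])/K[1,1]*depth,depth],-1)
    return p@Rm.T+o
def proj(C,P):
    K,Rm,o=C; q=(np.atleast_2d(P)-o)@Rm@K.T; return q[:,:2]/q[:,2:]
E
python3 - <<'E'
from h import *
s=arm.read_state(); print({k:np.round(v,3).tolist() for k,v in s.items()})
for n in("top","scene"):
    im,d=optics.get_image(n); cv2.imwrite(f"pics/{n}0.png",im); np.save(f"{n}0.npy",d); C=cam(n); print(n,C[2].round(),C[1].round(2).tolist(),C[0][0,0])
print(optics.get_calibration("wrist"))
E
```

```text
pics
{'clock': 0.0, 'joints': [-0.897, 0.386, 0.007, -0.001, -1.194, -0.259], 'joint_vel': [0.002, 0.001, 0.001, 0.001, 0.0, 0.001], 'joint_efforts': [0.0, -39.229, 18.84, 4.186, -0.005, 0.0], 'position': [251.627, -571.443, 230.202], 'ee_rot': [-0.206, 0.979, 0.001, -0.0], 'contact_force': [0.074, -0.313, -0.603], 'wrist_torque': [0.001, 0.035, -0.029], 'gripper_width': 85.535}
top [405.  10. 998.] [[-0.03, -0.98, 0.2], [-1.0, 0.03, -0.01], [0.01, -0.2, -0.98]] 428.7553556772993
scene [1478.   87.  901.] [[-0.1, 0.68, -0.72], [0.99, 0.07, -0.07], [0.01, -0.73, -0.69]] 446.5082724911212
{'K': array([[309.32107689,   0.        , 318.60626775],
       [  0.        , 309.32107689, 197.08675088],
       [  0.        ,   0.        ,   1.        ]]), 'hand_eye': array([[ 1.13745342e-03, -9.51613103e-01, -3.07296614e-01,
         7.83453880e+01],
       [ 9.99999181e-01,  9.02042751e-04,  9.08102384e-04,
        -8.21216654e-01],
       [-5.86967444e-04, -3.07297396e-01,  9.51613349e-01,
        -1.43244109e+02],
       [ 0.00000000e+00,  0.00000000e+00,  0.00000000e+00,
         1.00000000e+00]])}
```

```bash
sleep 1
```

```text
(no output)
```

View pics/top0.png

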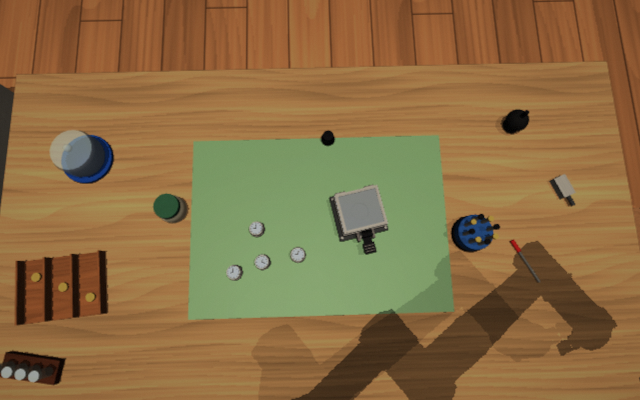

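View pics/scene0.png

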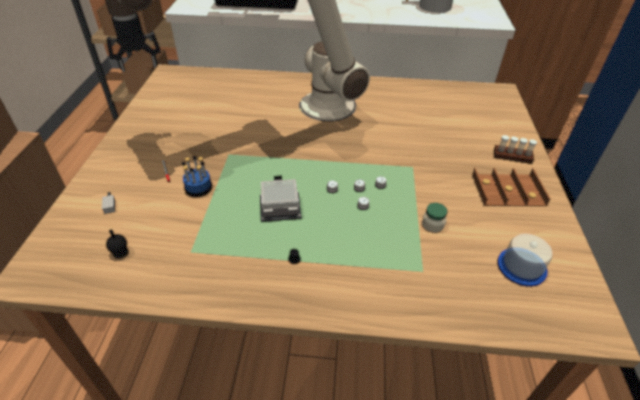

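The top view shows the case at (360,212) with its latch at (368,242) towards the robot. There are four movements, at (256,229), (262,262), (298,255) and (234,272). The loupe is at (328,138), the jar at (170,208) and the stand at (475,232).

Run:
```python
from h import *
im=cv2.imread("pics/top0.png"); d=np.load("top0.npy"); C=cam("top")
for uv in [(256,229),(262,262),(298,255),(234,272)]:
    x,y=uv; w=im[y-14:y+14,x-14:x+14].astype(int); m=((w.min(2)>150)).astype(np.uint8)
    v,u=np.nonzero(m); c=(u.mean()+x-14,v.mean()+y-14); p=ray(C,c,24)[0]; print(uv,np.round(c,1),p.round(1),np.hypot(*p[:2]).round(),len(u))
P=cloud(C,d)
hsv=cv2.cvtColor(im,cv2.COLOR_BGR2HSV)
# case lid: points with z>35 in region
reg=np.zeros(d.shape,bool);reg[170:260,320:405]=1
for lo,hi in((35,85),(25,60)):
    pass
m=reg&(P[...,2]>52)&(d>0)
print("z pct",np.percentile(P[m][:,2],[5,25,50,75,95]))
top=m&(abs(P[...,2]-np.median(P[m][:,2]))<4)
v,u=np.nonzero(top); r=cv2.minAreaRect(P[top][:,:2].astype(np.float32)); print("lid",r, cv2.boxPoints(r).round())
# black latch
m=reg&(hsv[...,2]<45); m[:236]=0
v,u=np.nonzero(m); print("latch px",u.mean(),v.mean(),len(u)); pz=P[m][:,2]; print(np.percentile(pz,[10,50,90]))
m2=m&(P[...,2]>28)
r=cv2.minAreaRect(P[m2][:,:2].astype(np.float32)); print("latch",r,np.median(P[m2],0))
for n,uv,z in(("jar",(168,206),60),("loupe",(328,138),32),("stand",(475,230),60)): print(n,ray(C,uv,z).round())
cv2.imwrite("pics/c1.png",cv2.resize(im[160:300,210:410],None,fx=4,fy=4,interpolation=cv2.INTER_CUBIC))
```

```text
(256, 229) [255.5 227.9] [539.3 146.   24. ] 559.0 81
(262, 262) [261.3 261.5] [462.6 132.8  24. ] 481.0 94
(298, 255) [297.3 253.8] [477.5  51.6  24. ] 480.0 103
(234, 272) [232.7 271.9] [441.4 196.9  24. ] 483.0 92
z pct [61.11041992 63.467331   64.64847182 65.84274394 67.66139783]
lid ((561.3178100585938, -92.94915008544922), (106.81719970703125, 100.51811218261719), 12.131156921386719) [[ 499.  -55.]
 [ 520. -153.]
 [ 624. -131.]
 [ 603.  -33.]]
latch px 366.4166666666667 242.6590909090909 132
[36.76591064 40.13256151 45.90173705]
latch ((492.8196105957031, -105.69332885742188), (41.82075500488281, 27.61927604675293), 25.591421127319336) [ 497.6094923  -105.50402952   40.31921016]
jar [[589. 335.  60.]]
loupe [[748. -27.  32.]]
stand [[ 516. -343.   60.]]
```

View pics/c1.png

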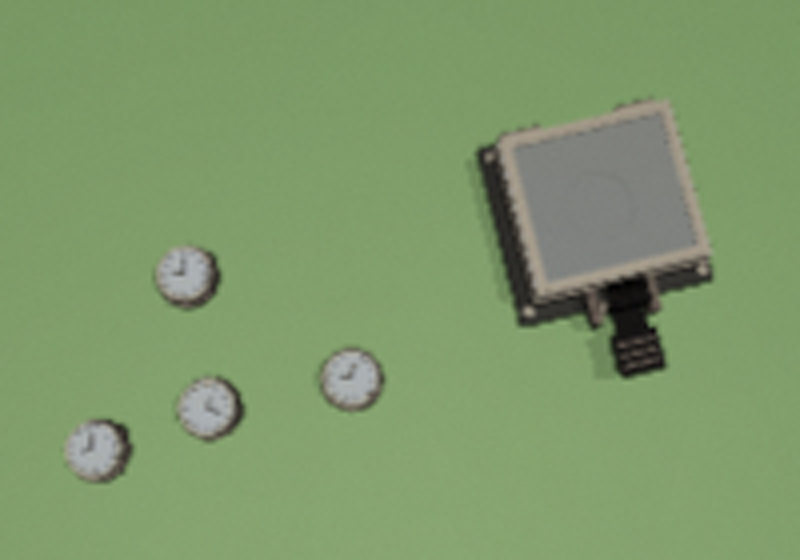

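Call:
send_rows --steps '[[[-3.2,2.3,0,0,0],[-3.2,2.3,0,0,0],[-3.2,2.3,0,0,0],[-3.2,2.3,0,0,0],[-3.2,2.3,0,0,0],[-3.2,2.3,0,0,0],[-3.2,2.3,0,0,0],[-3.2,2.3,0,0,0],[-3.2,2.3,0,0,0],[-3.2,2.3,0,0,0]]]'

```text
clock: 0.93
position: [454.8, -223.3, 224.3]
ee_rot: [-0.198, 0.98, 0.005, -0.004]
contact_force: [0.7, 0.1, 0.0]
gripper_width: 0.1
```

Call:
send_rows --steps '[[[-3.2,2.3,0,0,0],[-3.2,2.3,0,0,0],[-3.2,2.3,0,0,0],[-1.5,0.8,0,0.1,0],[0,0,0,0.09,0],[0,0,0,0,0]]]'

```text
clock: 1.43
position: [531.8, -94.9, 222.4]
ee_rot: [-0.106, 0.994, 0.005, -0.005]
contact_force: [0.2, 0.6, -0.1]
gripper_width: 0.3
```

Run:
```python
from h import *
s=arm.read_state(); im,d=optics.get_image("wrist"); cv2.imwrite("pics/w1.png",im); np.save("w1.npy",d)
print({k:np.round(s[k],3).tolist() for k in("position","ee_rot","contact_force")})
C=cam("wrist",s); np.savez("w1c.npz",K=C[0],R=C[1],o=C[2])
print(proj(C,[[560,-93,65],[476,-111,40],[539,146,24]]).round())
```

```text
{'position': [531.758, -94.893, 222.403], 'ee_rot': [-0.106, 0.994, 0.005, -0.005], 'contact_force': [0.241, 0.636, -0.131]}
[[313. 207.]
 [313. 120.]
 [513. 219.]]
```

View pics/w1.png

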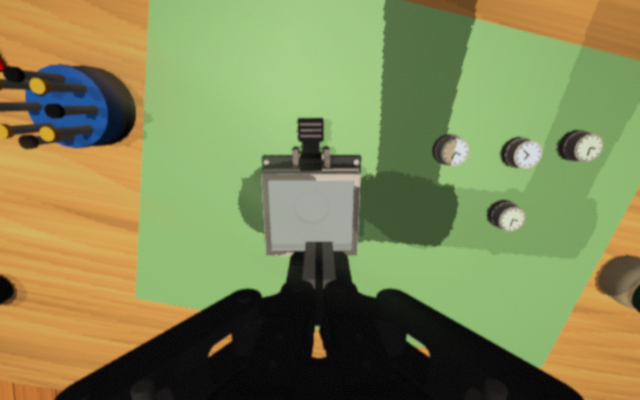

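Run:
```python
from h import *
z=np.load("w1c.npz"); C=(z["K"],z["R"],z["o"]); d=np.load("w1.npy"); P=cloud(C,d)
im=cv2.imread("pics/w1.png")
g=cv2.cvtColor(im,cv2.COLOR_BGR2GRAY)
print("pad d",P[120:138,302:320].reshape(-1,3).mean(0).round(1), np.median(P[180:235,275:350,2]).round(1),"mat",np.median(P[60:90,180:250,2]))
print("pad ray",ray(C,[(311,129)],42).round(1),"circle",ray(C,[(311,207)],42).round(1))
m=(g<60).astype(np.uint8); m[:112]=0; m[140:]=0; m[:,:290]=0; m[:,332:]=0
v,u=np.nonzero(m); print("pad bbox",u.min(),u.max(),v.min(),v.max(),u.mean(),v.mean())
# lid top points
t=(abs(P[...,2]-np.median(P[180:235,275:350,2]))<5)&(d>0); t[:150]=0;t[240:]=0
r=cv2.minAreaRect(P[t][:,:2].astype(np.float32)); print(r)
s=R.from_quat(arm.read_state()["ee_rot"]).as_matrix(); print(np.degrees(np.arctan2(s[1,0],s[0,0])), s[:,2])
big=cv2.resize(im[105:265,240:380],None,fx=4,fy=4,interpolation=cv2.INTER_CUBIC); cv2.imwrite("pics/w1c.png",big)
```

```text
pad d [ 484.9 -111.9   42.4] 65.5 mat 1.2667581463092574
pad ray [[ 485.3 -111.3   42. ]] circle [[568.3 -94.   42. ]]
pad bbox 299 322 119 139 310.5 128.20289855072463
((553.2743530273438, -97.1141128540039), (88.1685562133789, 100.3484878540039), 11.79632568359375)
-167.7449639570976 [-0.01185787  0.009089   -0.99988838]
```

View pics/w1c.png

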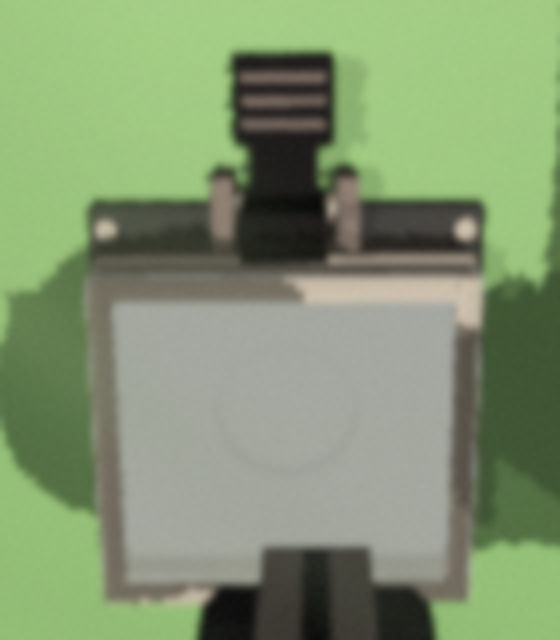

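Run:
```python
from h import *
C=cam("top"); print(ray(C,[(361.2,209.2),(369,248.2)],42).round(1))
im=cv2.imread("pics/w1.png"); z=np.load("w1c.npz"); W=(z["K"],z["R"],z["o"])
print("movement wrist",ray(W,[(510,215)],24).round(1), "target top 539,146")
print(arm.read_state()["position"])
```

```text
[[ 572.6  -95.9   42. ]
 [ 484.  -108.9   42. ]]
movement wrist [[535.4 140.9  24. ]] target top 539,146
[531.62789073 -95.25444243 222.29971609]
```

Call:
send_rows --steps '[[[2.5,-0.3,1.5,0,0],[2.4,-0.3,2,0,0],[0,0,3.5,0,0],[0,0,3.5,0,0],[0,0,3.5,0,0],[0,0,1.2,0,0],[0,0,0,0,0],[0,0,0,0,0]]]'

```text
clock: 2.15
position: [479.5, -116.2, 67.3]
ee_rot: [-0.112, 0.994, 0.005, -0.003]
contact_force: [0.6, -0.1, -0.5]
gripper_width: 0.1
```

Call:
send_rows --steps '[[[-0.5,0.4,0.8,0,0],[0,0,0.8,0,0],[0,0,0.3,0,0],[0,0,0.2,0,0],[0,0,0,0,0]]]'

```text
clock: 2.57
position: [487.0, -111.3, 48.5]
ee_rot: [-0.113, 0.994, 0.004, 0.002]
contact_force: [0.5, 0.3, -0.3]
gripper_width: 0.1
```

Call:
send_rows --steps '[[[0.25,0,0.2,0,0],[0,0,0.2,0,0],[0,0,0.2,0,0],[0,0,0,0,0]]]'

```text
clock: 2.9
position: [485.2, -111.6, 43.1]
ee_rot: [-0.114, 0.994, 0.004, 0.003]
contact_force: [-0.3, -0.2, -0.3]
gripper_width: -0.2
```

Call:
send_rows --steps '[[[0,0,0.2,0,0],[0,0,0.2,0,0],[0,0,0.15,0,0]]]'

```text
clock: 3.15
position: [484.6, -111.8, 38.0]
ee_rot: [-0.114, 0.993, 0.004, 0.002]
contact_force: [-1.9, -0.6, 5.3]
gripper_width: -0.0
```

Call:
send_rows --steps '[[[0,0,0.1,0,0],[0,0,0,0,0],[0,0,0,0,0]]]'

```text
clock: 3.4
position: [484.3, -111.9, 37.4]
ee_rot: [-0.114, 0.993, 0.004, 0.002]
contact_force: [-1.7, 0.7, 4.8]
gripper_width: -0.7
```

Run:
```python
from h import *
im,d=optics.get_image("top"); cv2.imwrite("pics/t2.png",cv2.resize(im[120:280,280:440],None,fx=3,fy=3)); P=cloud(cam("top"),d)
m=(d>0)&(P[...,0]>480)&(P[...,0]<720)&(abs(P[...,1]+95)<60)&(P[...,2]>75); print(m.sum(),np.median(P[m],0),np.percentile(P[m][:,2],[5,50,95]))
print(arm.read_state()["contact_force"],arm.read_state()["position"])
```

```text
1961 [497.4979266  -95.84154978 388.68179527] [359.34418216 388.68179527 397.68114895]
[-2.10248532 -0.4379011   4.22055158] [ 484.32183397 -111.89097806   37.37872905]
```

View pics/t2.png

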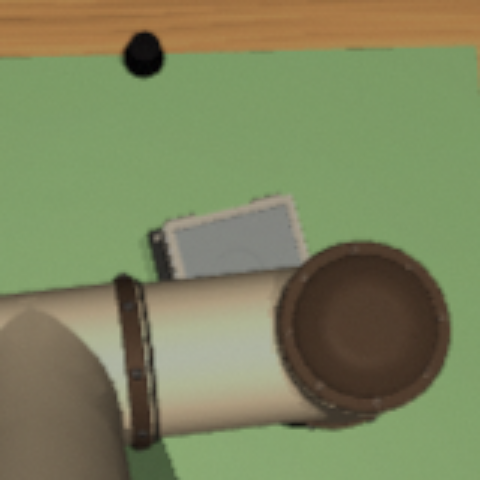

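The lid is still shut, so I'll press a little deeper.

Call:
send_rows --steps '[[[0,0,0.15,0,0],[0,0,0.15,0,0],[0,0,0,0,0]]]'

```text
clock: 3.7
position: [483.6, -112.1, 35.1]
ee_rot: [-0.114, 0.993, 0.004, 0.001]
contact_force: [-1.4, 0.5, 6.0]
gripper_width: -0.1
```

Run:
```python
from h import *
im,d=optics.get_image("scene"); P=cloud(cam("scene"),d)
m=(d>0)&(P[...,0]>590)&(P[...,0]<720)&(abs(P[...,1]+90)<60)&(P[...,2]>75); print(m.sum(),m.sum() and np.median(P[m],0))
im2,_=optics.get_image("wrist")
cv2.imwrite("pics/s3.png",np.vstack([cv2.resize(im[140:240,210:370],(640,400),interpolation=cv2.INTER_CUBIC),im2[:200]]))
print(arm.read_state()["contact_force"],arm.read_state()["position"])
```

```text
207 [ 597.13969673 -103.25403449   79.64576528]
[-2.05564835  0.1670789   6.71610421] [ 483.67903492 -112.03115646   35.25082474]
```

View pics/s3.png

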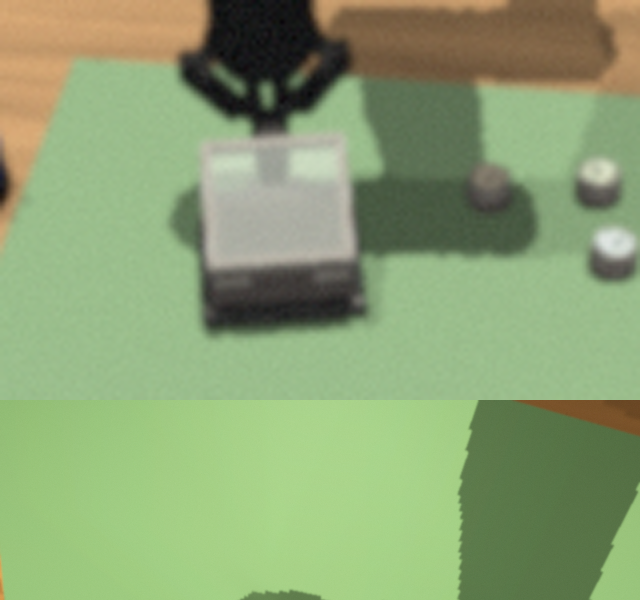

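The scene picture suggests the lid is rising: the fingers now show through it. I'll wait a few rows and check again.

Call:
send_rows --steps '[[[0,0,0,0,0],[0,0,0,0,0],[0,0,0,0,0],[0,0,0,0,0],[0,0,0,0,0],[0,0,0,0,0]]]'

```text
clock: 4.3
position: [484.3, -111.9, 37.3]
ee_rot: [-0.115, 0.993, 0.003, 0.002]
contact_force: [-1.6, 0.1, 5.8]
gripper_width: 0.2
```

```bash
cat > lid.py <<'E'
from h import *
im,d=optics.get_image("scene"); P=cloud(cam("scene"),d)
m=(d>0)&(P[...,0]>540)&(P[...,0]<720)&(abs(P[...,1]+90)<60)&(P[...,2]>75); print("n",m.sum())
if m.sum(): print(np.percentile(P[m],[5,50,95],axis=0).round())
s=arm.read_state(); print(s["contact_force"].round(1),s["position"].round(1),s["clock"])
E
python3 lid.py
```

```text
n 730
[[ 635. -120.   80.]
 [ 648.  -78.  119.]
 [ 661.  -35.  134.]]
[-1.7  0.7  5.8] [ 484.4 -111.9   37.4] 4.35
```

The lid is open. Now I'll lift off the latch and go over the movement.

Call:
send_rows --steps '[[[0,0,-2,0,0],[0,0,-3.5,0,0],[0,0,-3.5,0,0],[-1,2.5,-3,0,0.7],[-1.7,3.5,0,0,0.7],[-1.7,3.5,0,0,0.7],[-1.7,3.5,0,0,0.7],[-1.7,3.5,0,0,0.7],[-1.7,3.5,0,0,0.7],[-1.7,3.5,0,0,0.7]]]'

```text
clock: 5.18
position: [544.2, 147.2, 165.0]
ee_rot: [-0.108, 0.994, 0.006, 0.006]
contact_force: [0.1, -0.5, -0.5]
gripper_width: 59.7
```

Call:
send_rows --steps '[[[0,0,0,0,0.7],[0,0,0,0,0.7],[0,0,0,0,0.7]]]'

```text
clock: 5.43
position: [546.8, 156.1, 163.5]
ee_rot: [-0.112, 0.994, 0.007, 0.008]
contact_force: [1.3, -0.1, 0.1]
gripper_width: 59.5
```

```bash
cat > mv.py <<'E'
from h import *
s=arm.read_state(); im,d=optics.get_image("wrist"); C=cam("wrist",s); cv2.imwrite("pics/w2.png",im)
v=int(proj(C,[[538,144,24]])[0][1]);print("exp",proj(C,[[538,144,24]]))
hsv=cv2.cvtColor(im,cv2.COLOR_BGR2HSV); m=((hsv[...,1]<60)&(hsv[...,2]>140)).astype(np.uint8)
n,l,st,c=cv2.connectedComponentsWithStats(m)
for i in range(1,n):
    if st[i,4]>150: print(st[i],c[i].round(1),ray(C,c[i],24)[0].round(1))
Rm=R.from_quat(s["ee_rot"]).as_matrix(); print(s["position"].round(1),s["gripper_width"],np.degrees(np.arctan2(Rm[1,0],Rm[0,0])),Rm[:,2].round(3))
E
python3 mv.py
```

```text
exp [[306.69725031 169.76208768]]
[ 195   58   37   41 1193] [213.2  77.5] [477.3  50.   24. ]
[ 292   63   39   41 1243] [311.   83.2] [463.1 131.5  24. ]
[   0  202   90   24 1580] [ 41.1 214.6] [638.3 -97.2  24. ]
[  0 282  19  23 281] [  6.7 295.2] [ 741.9 -137.5   24. ]
[546.8 156.1 163.5] 59.521630585914195 -167.1190280591506 [ 0.015  0.016 -1.   ]
```

View pics/w2.png

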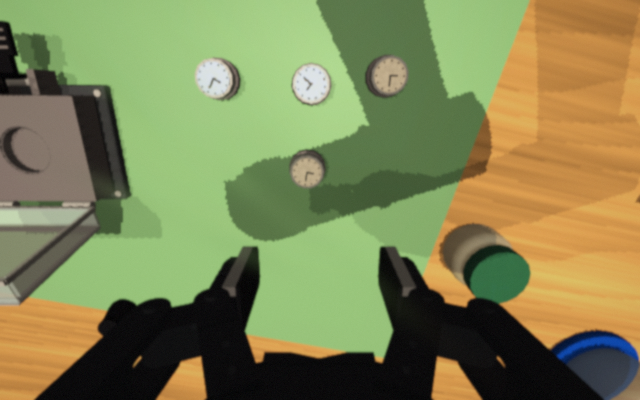

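The target sits at (308,168) and the other three match the top view. Now to descend.

Call:
send_rows --steps '[[[1.4,-1.1,2,0,0.65],[0,0,3.5,0,0.65],[0,0,3.5,0,0.65],[0,0,2,0,0.65],[0,0,0,0,0.65],[0,0,0,0,0.65]]]'

```text
clock: 5.98
position: [538.3, 137.0, 52.2]
ee_rot: [-0.107, 0.994, 0.008, 0.011]
contact_force: [-0.5, 0.1, 1.1]
gripper_width: 55.6
```

Run:
```python
from h import *
s=arm.read_state(); im,d=optics.get_image("wrist"); C=cam("wrist",s)
x=cv2.resize(im[100:300,200:440],None,fx=3,fy=3); cv2.imwrite("pics/w3.png",x)
print(proj(C,[[538,145,24]]),s["position"],s["ee_rot"],s["gripper_width"])
g=cv2.cvtColor(im,cv2.COLOR_BGR2HSV)
m=((g[...,1]<90)&(g[...,2]>60)).astype(np.uint8); m[:,:230]=0;m[:,400:]=0;m[:100]=0; 
n,l,st,c=cv2.connectedComponentsWithStats(m)
for i in range(1,n):
    if st[i,4]>150: print(st[i],c[i].round(1),ray(C,c[i],24)[0].round(1))
```

```text
[[331.92693116 234.00992149]] [538.31684816 136.95150553  52.20535477] [-0.10743035  0.99411456  0.0082044   0.01129849] 55.58159447376551
[ 264  100  136   60 4955] [342.6 122.3] [472.4 135.5  24. ]
[230 110  21  26 210] [236.6 124.1] [485.4  80.3  24. ]
[ 302  201   56   60 2667] [329.3 230.5] [536.  142.9  24. ]
[230 245  28  50 484] [242.5 268.2] [572.8  95.4  24. ]
[380 245  20  50 354] [392.6 264.4] [550.7 187.3  24. ]
```

View pics/w3.png

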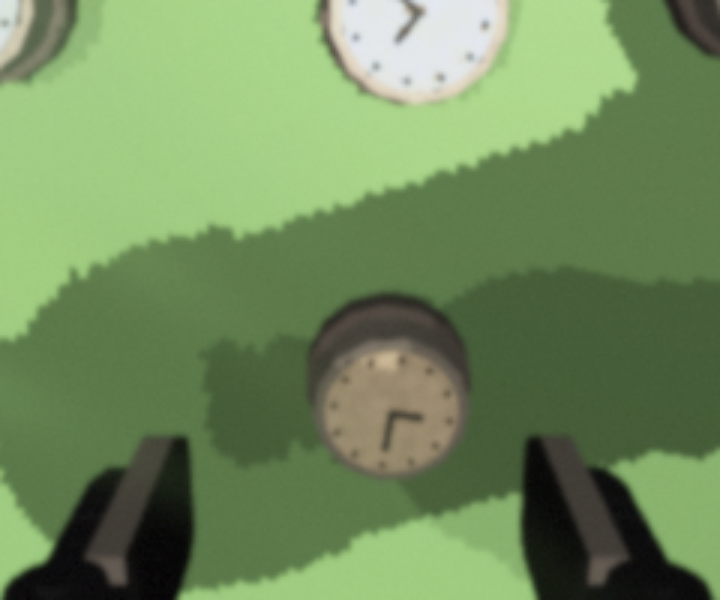

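Call:
send_rows --steps '[[[-0.1,0.6,0.8,0,0.65],[0,0,1,0,0.65],[0,0,1,0,0.65],[0,0,0.5,0,0.65],[0,0,0,0,0.65]]]'

```text
clock: 6.45
position: [542.4, 145.4, 22.1]
ee_rot: [-0.107, 0.994, 0.011, 0.017]
contact_force: [0.2, -0.6, -0.0]
gripper_width: 55.5
```

Call:
send_rows --steps '[[[0.35,-0.05,0.3,0,0.65],[0,0,0.4,0,0.65],[0,0,0.2,0,0.65],[0,0,0,0,0.65]]]'

```text
clock: 6.78
position: [539.2, 144.7, 12.2]
ee_rot: [-0.107, 0.994, 0.011, 0.017]
contact_force: [-0.8, -0.5, -0.2]
gripper_width: 55.4
```

Call:
send_rows --steps '[[[0,0,0,0,0.3],[0,0,0,0,0.3],[0,0,0,0,0.3],[0,0,0,0,0.3],[0,0,0,0,0.3],[0,0,0,0,0.3]]]'

```text
clock: 7.28
position: [539.7, 145.0, 13.0]
ee_rot: [-0.107, 0.994, 0.011, 0.018]
contact_force: [-0.4, -0.2, -0.5]
gripper_width: 28.9
```

Call:
send_rows --steps '[[[0,0,0,0,0.3],[0,0,0,0,0.3]]]'

```text
clock: 7.45
position: [539.7, 144.9, 12.9]
ee_rot: [-0.107, 0.994, 0.011, 0.018]
contact_force: [1.0, -0.5, -0.3]
gripper_width: 29.1
```

Run:
```python
from h import *
s=arm.read_state(); im,d=optics.get_image("wrist"); C=cam("wrist",s)
cv2.imwrite("pics/w4.png",cv2.resize(im[190:370,220:420],None,fx=3,fy=3)); print(proj(C,[[539,144,24]]),s["gripper_width"])
```

```text
[[318.59307578 266.13714463]] 29.066339414298632
```

View pics/w4.png

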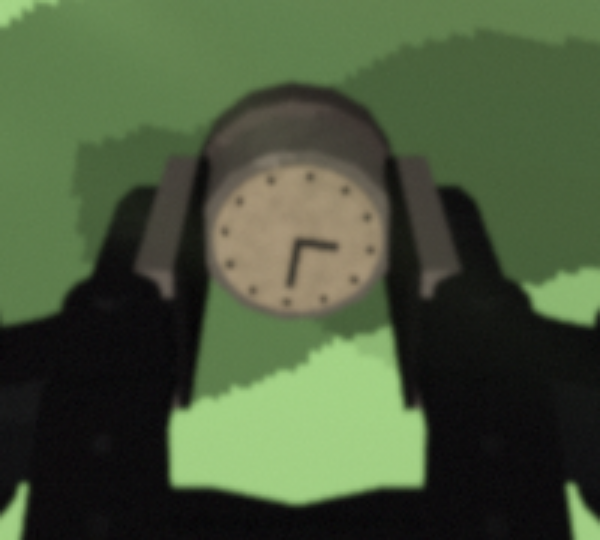

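Call:
send_rows --steps '[[[0,0,-0.5,0,0.3],[0,0,-1,0,0.3],[0,0,-2,0,0.3],[0,0,-2,0,0.3],[0,0,-2,0,0.3],[0,0,-2,0,0.3],[0,0,-2,0,0.3],[0,0,-1,0,0.3],[0,0,0,0,0.3]]]'

```text
clock: 8.25
position: [534.9, 140.9, 148.8]
ee_rot: [-0.107, 0.994, 0.011, 0.018]
contact_force: [0.9, -0.2, -0.9]
gripper_width: 29.2
```

Call:
send_rows --steps '[[[0.3,-1.5,0,0,0.3],[0.3,-2.8,0,0,0.3],[0.3,-2.8,0,0,0.3],[0.3,-2.8,0,0,0.3],[0.3,-2.8,0,0,0.3],[0.3,-2.8,0,0,0.3],[0.3,-2.8,0,0,0.3],[0.3,-2.8,0,0,0.3],[0,-1.5,0,0,0.3],[0,0,0,0,0.3]]]'

```text
clock: 9.08
position: [558.9, -92.8, 144.3]
ee_rot: [-0.11, 0.994, 0.012, 0.019]
contact_force: [-0.8, -0.4, -0.2]
gripper_width: 29.4
```

```bash
cat > pk.py <<'E'
from h import *; import sys
s=arm.read_state(); im,d=optics.get_image("wrist"); C=cam("wrist",s); cv2.imwrite(sys.argv[1],im); np.save("pk.npy",d)
Rm=R.from_quat(s["ee_rot"]).as_matrix(); print(s["position"].round(1),s["gripper_width"].round(1),"phi",np.degrees(np.arctan2(Rm[1,0],Rm[0,0])).round(2),"z",Rm[:,2].round(3),s["contact_force"].round(1))
print("foot exp px",proj(C,[[569,-94.5,42]]).round(1))
P=cloud(C,d); m=(d>0)&(np.hypot(P[...,0]-569,P[...,1]+94.5)<45)&(P[...,2]>20)&(P[...,2]<55); z=P[m][:,2]
h,e=np.histogram(z,bins=35,range=(20,55)); print("z hist",{int(e[i]):int(h[i]) for i in range(35) if h[i]>50})
np.savez("pkc.npz",K=C[0],R=C[1],o=C[2])
E
python3 pk.py pics/w5.png
```

```text
Traceback (most recent call last):
  File "pk.py", line 3, in <module>
    Rm=R.from_quat(s["ee_rot"]).as_matrix(); print(s["position"].round(1),s["gripper_width"].round(1),"phi",np.degrees(np.arctan2(Rm[1,0],Rm[0,0])).round(2),"z",Rm[:,2].round(3),s["contact_force"].round(1))
                                                                          ^^^^^^^^^^^^^^^^^^^^^^^^
AttributeError: 'float' object has no attribute 'round'
```

View pics/w5.png

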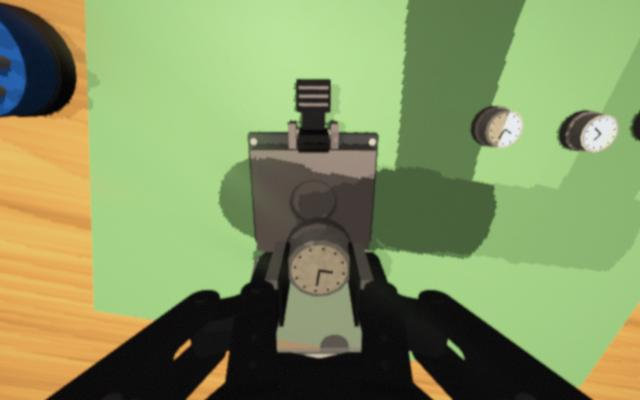

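```bash
sed -i 's/s\["gripper_width"\].round(1)/s["gripper_width"]/' pk.py
cat >> pk.py <<'E'
from scipy.optimize import least_squares
g=cv2.cvtColor(im,cv2.COLOR_BGR2GRAY); E=cv2.Canny(cv2.GaussianBlur(g,(3,3),0),20,50)
def fit(z,c,r,keep,tag):
    v,u=np.nonzero(E); Q=ray(C,np.c_[u,v],z)[:,:2]; c=np.array(c,float)
    for tol in(6,4,2.5,1.5,1.5):
        q=Q-c; k=(abs(np.hypot(*q.T)-r)<tol)&keep(q); A=Q[k]
        c=least_squares(lambda p:np.hypot(*(A-p).T)-r,c,loss="soft_l1",f_scale=.5).x
    rms=np.hypot(*(A-c).T)-r; print(tag,c.round(2),"n",k.sum(),"resid",rms.mean().round(2),rms.std().round(2)); return c
tx=Rm[:2,0]; zt=s["position"][2]-13+24+Rm[2,2]*0
p=fit(42,(569,-94.5),19.2,lambda q:q@tx>-2,"pocket")
mv=fit(zt,np.array(s["position"][:2])-Rm[:2,2]*11,16,lambda q:np.hypot(*q.T)>0,"dial")
dd=np.array(p)-mv; print("need world",dd.round(2),"tool xy",(Rm[:2,:2].T@dd).round(2), "mv in tool",(Rm.T@(np.r_[mv,zt]-s["position"])).round(2))
E
python3 pk.py pics/w5.png
```

```text
[558.5 -91.9 144.1] 29.351740579813235 phi -167.39 z [ 0.034  0.029 -0.999] [ 0.5  0.5 -1.5]
foot exp px [[310.9 202.3]]
z hist {30: 63, 31: 492, 32: 632, 33: 121, 39: 273, 40: 2195, 41: 2619, 42: 390}
pocket [570.12 -94.97] n 76 resid -0.05 0.71
dial [559.36 -92.31] n 214 resid -0.13 0.47
need world [10.76 -2.66] tool xy [-9.91 -4.95] mv in tool [ -1.24  -0.34 -10.97]
```

Call:
send_rows --steps '[[[-0.6,-0.4,1,0,0.3],[0,-0.3,2,0,0.3],[0,0,2,0,0.3],[0,0,1.5,0,0.3],[0,0,0.8,0,0.3],[0,0,0.3,0,0.3],[0,0,0,0,0.3],[0,0,0,0,0.3]]]'

```text
clock: 9.85
position: [571.3, -87.5, 63.5]
ee_rot: [-0.116, 0.993, 0.013, 0.02]
contact_force: [-0.9, 0.0, -0.4]
gripper_width: 29.4
```

```bash
python3 pk.py pics/w6.png
```

```text
[571.3 -87.5  63.5] 29.364380494578448 phi -166.73 z [ 0.036  0.03  -0.999] [-0.9  0.  -0.4]
foot exp px [[307.9 230.6]]
z hist {31: 444, 32: 569, 33: 67, 39: 414, 40: 4057, 41: 4623, 42: 549}
pocket [567.9  -94.07] n 154 resid -0.01 0.72
dial [570.99 -87.56] n 205 resid -0.51 0.7
need world [-3.09 -6.51] tool xy [ 4.5  -5.62] mv in tool [ -0.14   0.2  -11.  ]
```

Call:
send_rows --steps '[[[0.25,-0.3,0,0,0.3],[0.2,-0.25,0,0,0.3],[0,0,0,0,0.3],[0,0,0,0,0.3]]]'

```text
clock: 10.23
position: [569.7, -94.2, 66.3]
ee_rot: [-0.116, 0.993, 0.013, 0.023]
contact_force: [-0.4, -1.3, -0.9]
gripper_width: 29.2
```

```bash
sed -i 's/fit(42,/fit(41,/' pk.py; python3 pk.py pics/w7.png
python3 - <<'E'
import cv2; im=cv2.imread("pics/w7.png"); cv2.imwrite("pics/w7c.png",cv2.resize(im[140:320,210:410],None,fx=3,fy=3,interpolation=cv2.INTER_CUBIC))
E
```

```text
[569.7 -94.2  66.3] 29.187228249189683 phi -166.68 z [ 0.042  0.03  -0.999] [-0.4 -1.3 -0.9]
foot exp px [[318.6 232.8]]
z hist {31: 354, 32: 409, 39: 382, 40: 3843, 41: 4294, 42: 463}
pocket [568.32 -94.21] n 154 resid -0.02 0.78
dial [569.35 -94.41] n 203 resid -0.51 0.68
need world [-1.03  0.19] tool xy [0.95 0.43] mv in tool [ -0.12   0.15 -11.01]
```

View pics/w7c.png

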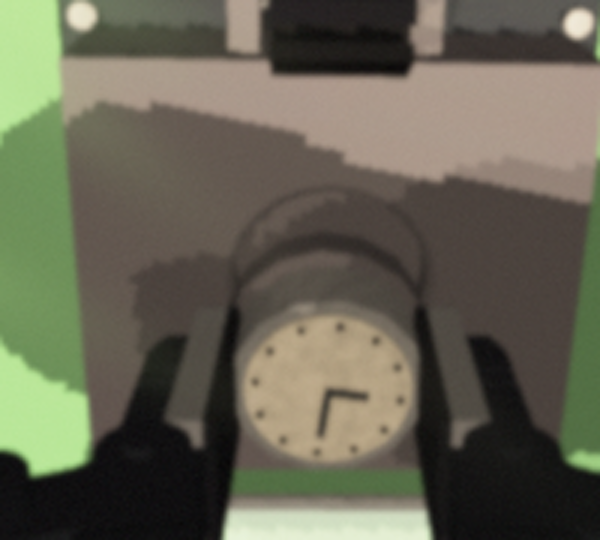

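Call:
send_rows --steps '[[[0.1,0.02,0.2,0,0.3],[0.05,0,0.3,0,0.3],[0.05,0,0.3,0,0.3],[0,0,0.1,0,0.3],[0,0,0,0,0.3]]]'

```text
clock: 10.7
position: [568.1, -94.6, 57.0]
ee_rot: [-0.116, 0.993, 0.013, 0.023]
contact_force: [0.7, -1.2, -0.1]
gripper_width: 29.3
```

```bash
python3 pk.py pics/w8.png
```

```text
[568.1 -94.6  57. ] 29.297583748468586 phi -166.72 z [ 0.044  0.031 -0.999] [ 0.7 -1.2 -0.1]
foot exp px [[318.8 243. ]]
z hist {31: 130, 32: 176, 39: 368, 40: 4049, 41: 4874, 42: 524, 49: 52, 51: 55, 54: 100}
pocket [572.74 -93.97] n 132 resid 0.02 0.47
dial [567.84 -94.62] n 213 resid -0.46 0.69
need world [4.9  0.65] tool xy [-4.92 -0.5 ] mv in tool [ -0.28   0.21 -11.  ]
```

Call:
send_rows --steps '[[[0,0,0.2,0,0.3],[0,0,0.15,0,0.3],[0,0,0.15,0,0.3],[0,0,0,0,0.3]]]'

```text
clock: 11.08
position: [568.5, -94.2, 51.4]
ee_rot: [-0.116, 0.993, 0.013, 0.023]
contact_force: [0.9, 0.6, -0.0]
gripper_width: 29.2
```

Call:
send_rows --steps '[[[0,0,0.15,0,0.3],[0,0,0.15,0,0.3],[0,0,0,0,0.3]]]'

```text
clock: 11.33
position: [568.8, -94.1, 48.1]
ee_rot: [-0.116, 0.993, 0.013, 0.023]
contact_force: [-0.4, 0.4, -0.6]
gripper_width: 29.0
```

Call:
send_rows --steps '[[[0,0,0.1,0,0.3],[0,0,0.1,0,0.3],[0,0,0,0,0.3]]]'

```text
clock: 11.58
position: [568.9, -94.0, 45.8]
ee_rot: [-0.116, 0.993, 0.013, 0.023]
contact_force: [-0.5, -0.4, -0.7]
gripper_width: 29.4
```

Call:
send_rows --steps '[[[0,0,0.1,0,0.3],[0,0,0,0,0.3]]]'

```text
clock: 11.75
position: [568.9, -94.0, 44.7]
ee_rot: [-0.116, 0.993, 0.013, 0.023]
contact_force: [0.3, -0.9, -0.9]
gripper_width: 29.1
```

Call:
send_rows --steps '[[[0,0,0.1,0,0.3],[0,0,0,0,0.3]]]'

```text
clock: 11.92
position: [569.3, -94.0, 44.2]
ee_rot: [-0.116, 0.993, 0.013, 0.024]
contact_force: [-0.0, 0.4, 0.0]
gripper_width: 29.4
```

Call:
send_rows --steps '[[[0,0,0.1,0,0.3],[0,0,0.05,0,0.3]]]'

```text
clock: 12.08
position: [569.6, -93.9, 44.0]
ee_rot: [-0.116, 0.993, 0.012, 0.024]
contact_force: [-0.9, 1.6, 1.8]
gripper_width: 29.4
```

It's seated: the arm stopped at z 44.0 with 1.8 N, which puts the foot on the pocket floor. Releasing.

Call:
send_rows --steps '[[[0,0,0,0,0.4],[0,0,0,0,0.5],[0,0,0,0,0.6],[0,0,0,0,0.6],[0,0,-0.3,0,0.6],[0,0,-1,0,0.6],[0,0,-2,0,0.6],[0,0,-2,0,0.6],[0,0,0,0,0.6]]]'

```text
clock: 12.83
position: [566.7, -95.9, 99.1]
ee_rot: [-0.117, 0.993, 0.012, 0.023]
contact_force: [1.2, -0.1, -0.1]
gripper_width: 50.9
```

```bash
sed -e 's/^mv=.*/mv=fit(56,(569,-94),16,lambda q:np.hypot(*q.T)>0,"dial"); zt=56/' pk.py > pk2.py; python3 pk2.py pics/w9.png
python3 - <<'E'
from h import *
d=np.load("pk.npy"); z=np.load("pkc.npz"); P=cloud((z["K"],z["R"],z["o"]),d)
m=(d>0)&(np.hypot(P[...,0]-569,P[...,1]+94)<13)&(P[...,2]>45); q=P[m]; A=np.c_[q[:,:2]-q[:,:2].mean(0),np.ones(len(q))]; print(len(q),np.linalg.lstsq(A,q[:,2],rcond=None)[0])
E
```

```text
[566.7 -95.9  99.1] 50.93098603778866 phi -166.64 z [ 0.042  0.029 -0.999] [ 1.2 -0.1 -0.1]
foot exp px [[319.  215.4]]
z hist {39: 431, 40: 3788, 41: 4692, 42: 781, 43: 106}
pocket [571.71 -95.5 ] n 94 resid 0.09 0.76
dial [568.24 -93.46] n 104 resid -0.19 0.68
need world [ 3.47 -2.04] tool xy [-2.9  -2.79] mv in tool [-3.000e-02  1.200e+00  4.318e+01]
1148 [ 8.52179041e-03 -2.06245785e-03  5.67281598e+01]
```

The movement is level with its top at about 56.7 mm, so it's seated and H is about 41.5. Now up and over to the back of the lid.

Call:
send_rows --steps '[[[0,0,-3,0,0.6],[0,0,-3,0,0.4],[0,0,-2.5,0,0],[-2,0,0,0,0],[-3,0,0,0,0],[-3,0,0,0,0],[-3,0,0,0,0],[-1.2,0,0,0,0],[0,0,0,0,0],[0,0,0,0,0]]]'

```text
clock: 13.72
position: [680.6, -69.5, 189.1]
ee_rot: [-0.115, 0.993, 0.014, 0.018]
contact_force: [0.3, -0.7, 0.1]
gripper_width: -0.3
```

```bash
cat > cs.py <<'E'
from h import *
s=arm.read_state(); Rm=R.from_quat(s["ee_rot"]).as_matrix(); p=s["position"]; u=np.array([np.cos(.211),np.sin(.211)]); q=p[:2]-[569,-94]
print("xc",(q@u).round(1),"yc",(q@[-u[1],u[0]]).round(1),"z",p[2].round(1),"F",s["contact_force"].round(1),"zax",Rm[:,2].round(3),"phi",np.degrees(np.arctan2(Rm[1,0],Rm[0,0])).round(1),s["clock"])
E
python3 cs.py; python3 lid.py
```

```text
xc 114.3 yc 0.6 z 189.1 F [ 0.3 -0.7  0.1] zax [ 0.032  0.032 -0.999] phi -166.9 13.7167
n 6389
[[ 647. -113.  112.]
 [ 700.  -71.  413.]
 [ 715.  -37.  543.]]
[ 0.3  0.  -0.3] [680.2 -69.6 188.8] 13.7667
```

Call:
send_rows --steps '[[[-0.5,-0.1,2,0,0],[0,0,2,0,0],[0,0,2,0,0],[0,0,0.8,0,0],[0,0,0,0,0],[0,0,0,0,0]]]'

```text
clock: 14.27
position: [682.5, -68.9, 120.7]
ee_rot: [-0.114, 0.993, 0.014, 0.017]
contact_force: [0.2, -0.5, 0.8]
gripper_width: 0.2
```

```bash
python3 cs.py
```

```text
xc 116.3 yc 0.8 z 120.7 F [ 0.2 -0.5  0.8] zax [ 0.03   0.032 -0.999] phi -167.0 14.2667
```

Call:
send_rows --steps '[[[0.8,0,0,0,0],[0.6,0,0,0,0],[0.4,0,0,0,0],[0.4,0,0,0,0],[0.4,0,-0.05,0,0],[0.4,0,-0.05,0,0]]]'

```text
clock: 14.77
position: [653.7, -76.0, 127.0]
ee_rot: [-0.114, 0.993, 0.014, 0.023]
contact_force: [1.1, 1.1, -0.2]
gripper_width: 0.1
```

```bash
python3 cs.py
```

```text
xc 86.6 yc -0.1 z 127.0 F [ 1.1  1.1 -0.2] zax [ 0.043  0.033 -0.999] phi -166.9 14.7667
```

Call:
send_rows --steps '[[[0.5,0,0,0,0],[0.5,0,0,0,0],[0.5,0,0,0,0],[0.5,0,0,0,0],[0.5,0,0,0,0]]]'

```text
clock: 15.18
position: [629.9, -82.0, 128.9]
ee_rot: [-0.115, 0.993, 0.013, 0.028]
contact_force: [1.9, 0.7, 2.6]
gripper_width: 0.1
```

```bash
python3 cs.py; python3 lid.py
```

```text
xc 62.0 yc -1.0 z 128.9 F [1.9 0.7 2.6] zax [ 0.052  0.033 -0.998] phi -166.9 15.1833
n 5896
[[ 613. -124.   98.]
 [ 644.  -80.  347.]
 [ 659.  -39.  482.]]
[-0.1  0.7  1.2] [628.7 -82.2 128.8] 15.2333
```

Call:
send_rows --steps '[[[0.5,0.03,0,0,0],[0.5,0.03,0,0,0],[0.5,0,0,0,0],[0.5,0,0.1,0,0],[0.5,0,0.1,0,0]]]'

```text
clock: 15.65
position: [602.3, -88.0, 124.9]
ee_rot: [-0.115, 0.993, 0.013, 0.027]
contact_force: [1.7, 0.4, 0.0]
gripper_width: -0.1
```

```bash
python3 cs.py
```

```text
xc 33.8 yc -1.1 z 124.9 F [1.7 0.4 0. ] zax [ 0.05   0.032 -0.998] phi -166.9 15.65
```

Call:
send_rows --steps '[[[0.6,0,0.15,0,0],[0.6,0,0.2,0,0],[0.6,0,0.3,0,0],[0.6,0,0.35,0,0],[0.5,0,0.4,0,0],[0.5,0,0.4,0,0]]]'

```text
clock: 16.15
position: [566.3, -95.8, 103.5]
ee_rot: [-0.115, 0.993, 0.013, 0.027]
contact_force: [2.2, 0.1, 0.5]
gripper_width: 0.2
```

```bash
python3 cs.py
```

```text
xc -3.0 yc -1.2 z 103.5 F [2.2 0.1 0.5] zax [ 0.051  0.033 -0.998] phi -166.9 16.15
```

Call:
send_rows --steps '[[[0.5,0,0.45,0,0],[0.5,0,0.55,0,0],[0.4,0,0.5,0,0],[0.3,0,0.4,0,0],[0,0,0,0,0]]]'

```text
clock: 16.57
position: [548.1, -99.7, 80.4]
ee_rot: [-0.114, 0.993, 0.013, 0.027]
contact_force: [0.9, 0.3, 1.4]
gripper_width: -0.2
```

```bash
python3 cs.py
```

```text
xc -21.6 yc -1.2 z 80.4 F [0.9 0.3 1.4] zax [ 0.05   0.032 -0.998] phi -166.9 16.5667
```

Call:
send_rows --steps '[[[0.6,0.1,0.1,0,0],[0,0,0.2,0,0],[0,0,0.2,0,0]]]'

```text
clock: 16.82
position: [540.6, -100.5, 75.5]
ee_rot: [-0.115, 0.993, 0.013, 0.025]
contact_force: [-0.8, 0.2, 6.7]
gripper_width: 0.1
```

```bash
python3 cs.py
```

```text
xc -29.1 yc -0.4 z 75.5 F [-0.8  0.2  6.7] zax [ 0.046  0.031 -0.998] phi -166.8 16.8167
```

Call:
send_rows --steps '[[[0,0,0.2,0,0],[0,0,0.2,0,0]]]'

```text
clock: 16.98
position: [539.6, -100.7, 72.6]
ee_rot: [-0.115, 0.993, 0.013, 0.024]
contact_force: [-0.9, 0.2, 6.8]
gripper_width: 0.2
```

Call:
send_rows --steps '[[[0,0,0.2,0,0],[0,0,0.2,0,0]]]'

```text
clock: 17.15
position: [538.8, -100.8, 70.1]
ee_rot: [-0.115, 0.993, 0.012, 0.023]
contact_force: [-1.6, 0.6, 4.4]
gripper_width: 0.4
```

Call:
send_rows --steps '[[[0,0,0.15,0,0],[0,0,0.15,0,0]]]'

```text
clock: 17.32
position: [538.1, -101.0, 68.0]
ee_rot: [-0.116, 0.993, 0.012, 0.022]
contact_force: [0.7, -0.4, 2.7]
gripper_width: -0.1
```

Call:
send_rows --steps '[[[0,0,0.15,0,0],[0,0,0.1,0,0]]]'

```text
clock: 17.48
position: [536.8, -101.0, 64.7]
ee_rot: [-0.115, 0.993, 0.012, 0.021]
contact_force: [-0.0, -0.5, 1.6]
gripper_width: -0.2
```

Call:
send_rows --steps '[[[0,0,0.1,0,0]]]'

```text
clock: 17.57
position: [536.6, -101.1, 63.7]
ee_rot: [-0.115, 0.993, 0.012, 0.021]
contact_force: [-1.6, -0.6, 8.6]
gripper_width: -0.1
```

Call:
send_rows --steps '[[[0,0,0.03,0,0],[0,0,0,0,0],[0,0,-0.3,0,0],[0,0,-1,0,0],[0,0,-2,0,0],[0,0,-3,0,0],[0,0,-3,0,0],[0,0,-3,0,0],[2,0,-2,0,0],[0,0,0,0,0]]]'

```text
clock: 18.4
position: [506.9, -110.5, 210.7]
ee_rot: [-0.115, 0.993, 0.013, 0.013]
contact_force: [0.4, 0.9, 0.3]
gripper_width: -0.3
```

```bash
python3 - <<'E'
from h import *
s=arm.read_state(); print(s["position"],s["contact_force"])
im,d=optics.get_image("wrist"); C=cam("wrist",s); P=cloud(C,d)
u=np.array([np.cos(.211),np.sin(.211)]); q=P[...,:2]-[569,-94]; xc=q@u; yc=q@[-u[1],u[0]]
for a,b in((-95,-77),(-42,-25),(-25,0),(0,20),(20,40)):
    m=(d>0)&(xc>a)&(xc<b)&(abs(yc)<(10 if a<-50 else 42)); z=P[m][:,2]; print(a,b,m.sum(),np.percentile(z,[10,50,90]).round(1) if m.sum() else "")
cv2.imwrite("pics/w10.png",im)
E
python3 lid.py
```

```text
[ 506.86850362 -110.54930726  210.65532714] [0.35276072 0.92352572 0.3099041 ]
-95 -77 6141 [257.7 290.1 301.3]
-42 -25 1328 [65.  65.9 66.8]
-25 0 1837 [64.7 65.5 66.4]
0 20 902 [64.7 65.4 66.3]
20 40 309 [64.5 65.4 66.2]
n 1370
[[ 540. -133.  354.]
 [ 543. -115.  471.]
 [ 547.  -95.  548.]]
[ 0.3  0.7 -0.6] [ 507.6 -110.   207.4] 18.5
```

Run:
```python
from h import *
s=arm.read_state(); im,d=optics.get_image("wrist"); C=cam("wrist",s); P=cloud(C,d)
u=np.array([np.cos(.211),np.sin(.211)]); q=P[...,:2]-[569,-94]; xc=q@u; yc=q@[-u[1],u[0]]
m=(d>0)&(xc>-95)&(xc<-77)&(abs(yc)<9)&(P[...,2]<80); z=P[m][:,2]; print("pad",m.sum(),np.percentile(z,[10,50,90]).round(1))
m=(d>0)&(xc>-42)&(xc<35)&(abs(yc)<42)&(P[...,2]<90)&(P[...,2]>45); A=np.c_[xc[m],yc[m],np.ones(m.sum())]; print("lid plane",np.linalg.lstsq(A,P[m][:,2],rcond=None)[0].round(4),s["contact_force"])
job.job_done()
```

```text
pad 378 [ 1.7 41.2 42.3]
lid plane [-1.19000e-02  7.00000e-04  6.54614e+01] [ 0.32038509  0.68734399 -0.62479606]
the job is handed in; nothing more can be done
```

The job is handed in after about 18.5 s of the 72 s. The latch was pressed, the movement was set into the pocket, and the lid was snapped shut. `job_done()` reports no verdict.

- **Latch:** The lid popped open at a press of about 6 to 7 N. It was still shut on the first check, so I pressed about 2 mm further.
- **Movement:** I took the farthest of the four movements and lowered it into the pocket until the arm stopped at about 2 N. After release its top was level within 0.01 rad. It stood at 56.7 mm, about 15 mm above the case top, as a seated movement should.
- **Lid:** I swung it over from behind. The ramp read up to 6.8 N, the force fell to about 2 N as the lid slipped under the hook, and it rose to 8.6 N at the stop. All forces are end-of-call readings, so brief peaks in between weren't seen.
- **Last checks:** The lid lies flat at about 65.5 mm, with a tilt of about 0.012 rad. It stayed down after the fingers left. The latch pad reads 41.2 mm, level with the case top (about 41), so it has sprung back. The arm is clear at about 207 mm, with the force reading at noise level.

**Checks that disagreed or were left out:**
- After release, the pocket-circle fit was 3 to 4 mm away from the dial. The movement hid most of the pocket edge, so I trusted the seated height and level instead.
- I didn't re-measure the jar, loupe or stand at the end. No move went near them.
- The gripper drifted to about 0.06 rad of tilt during the run, with no visible effect on the result.

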